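# Press a cast frame into the corner of a drilling jig and hold it there

## Robot

A 7-joint arm with a two-finger parallel gripper is mounted at the origin on a cart in front of the work surface, level with it; the furniture and walls round the work are solid. World frame = base frame: x ahead of the robot, y to its left, z up, the work surface at z = 0. Lengths are in m, angles in rad, forces in N, time in s.
With the tool pointing down it reaches from about 0.4 to 0.9 m from the base axis. Payload 5.5 kg.
Tool frame: the origin (TCP) lies between the finger pads; the fingertips stand 11 mm ahead of it and the grasp point (between the pads) lies 8 mm behind it (tip_reach is the distance from the TCP to the fingertips, in m); z points along the fingers, y is the direction in which the jaws open and shut (so a half turn about z gives the same grasp; the last joint's range is limited). The gripper opens to 92 mm and grips with 3 to 60 N. Pads are 19 mm wide; open, the fingers measure 130 mm over their backs; the gripper's body (75 mm by 190 mm) begins 47 mm behind the grasp point.
Start: joints at [1.493, 0.501, -0.427, 1.55, 0.221, 1.138, -0.21], TCP at [0.217, -0.613, 0.238] pointing down, gripper open.
Joint ranges: [-2.88, 2.88], [-0.31, 2.03], [-1.54, 1.56], [0.2, 2.42], [-1.41, 4.55], [0.19, 2.02], [-2.57, 2.57]. Speed limits (rad/s): [2.57, 2.57, 3.14, 3.14, 3.14, 3.14, 3.14].

## Interface

Orientations are given as a rotation vector (axis times angle).
In Python, from rig import * gives the robot as it stands.
- The arm moves only by the shell command python3 -m inch 'ROWS' [OPENING]. ROWS is text: rows parted by semicolons, each of 6 numbers parted by spaces: the shift along the tool's x, y, z in m, then the turn, a rotation vector about the tool's x, y, z in rad. A call has 1 to 5 rows; each row shifts and turns the commanded pose from where the row before left it, along the tool's axes as they then stand; what a row does not reach is not made up. A row lasts 1/10 s, in which the tool goes at most 50 mm and 8.59 degrees, less where a joint would pass 70% of its speed; a pose out of reach is approached as far as the arm can. A call is refused whole if a number of a shift passes 0.05 or a number of a turn 0.15, either way. A call with a gripper value outside its range is refused whole. OPENING is the closure, from -1 (fully open) to 1 (shut), so that 0 is half open, set as the call begins (- or left out, the last holds). The fingers move at their own pace and stop on an object; the grip force is fixed at half the most. Time passes only in rows, so rows that do not move let the fingers close. It gives the time, the measured TCP pose, the force and the opening at its end, in the units of the state.
- sense(): the state, without advancing time (a new reading comes with each control period).
- snapshot(name): name is "scene" or "top" or "wrist"; returns a dict with "color" (480x640x3 uint8, blue, green, red), "intrinsics" (3x3 intrinsics, pixels), "k1" (the pictures are not rectified: a ray, as slopes to the right and down, at radius r is drawn at 1 + k1 r^2 times it, then the intrinsics apply), "origin" and "orientation" of the camera in the world. Camera axes: x right, y down, z forward; pixel columns grow to the right and rows downward; lengths in m; the calibration is good to about 2 mm. A picture is of the moment at which its call begins. There is no depth.
- job_done(): hands the job in, once; it reports no verdict.
The state is a dict: "t": time; "joint_positions": joint angles; "joint_vel": joint speeds; "effort": joint torques, N m; "eef_pos": TCP position; "tcp_rot": TCP orientation; "wrist_force": force on the tool from outside, world axes, zero at the start; "ft_torque": the same for the moment, N m; "grip_width": opening from 0.0 (shut) to 1.0 (fully open).
Only numpy, scipy, OpenCV 4.12 (cv2) and the standard library are available. Lean on these libraries where they do the work, as an engineer would, in place of code of your own. Each camera call takes 0.05 s, during which the arm holds its last target.

## Task

Lift the rectangular open metal frame (not the round weight) by the bar across it onto the plate of the corner jig, its long side along the long fence and its end toward the short fence. Press it into the corner so that it lies flat and flush against both fences at once, gently, without ramming them, and finish while still gripping the bar and holding the frame pressed there for drilling: do not let go. Leave the round weight, eraser, pliers, tape roll and wood offcut where they are.

Things in the scene. Friction and masses are not known exactly. Their poses are not given: they have to be found in the camera images.
- frame: open rectangular frame of bright aluminium, 116 x 96 x 46 mm outside (x, y, z), walls 8 mm thick, no floor and no lid, small round bosses in the inner corners, and a steel bar across its middle from end wall to end wall; about 0.6 kg in all (0.5 to 0.7). It lies on the table on its open underside. Origin: centre of its underside; x along its long side and along the bar, z up. A half turn about z makes no difference. Its long side starts within 0.6 rad of the world y axis.
- carry_bar: the bar fixed across the frame, by which it is lifted: 100 mm long (along the frame's x), 14 mm wide (y), 18 mm tall. Origin: the middle of the bar, 37 mm above the frame's underside; its top is level with the frame's top (46 mm), the space below it (28 mm) is open. Beside it, on either side, the frame is open down to the table over 33 mm (y), so the fingers go down inside the frame and close across the 14 mm. Axes as the frame's.
- jig: corner jig fixed to the table: dark steel base plate 170 x 190 x 12 mm (x, y, z), with the two fences on it. Origin: centre of the plate's underside; its top is 12 mm above. x points to the long fence (away from the robot, more or less), y to the short fence (to the robot's left). It differs in position and yaw (+-0.35 rad), and does not move.
- long_fence: aluminium bar 16 mm thick (x), 176 mm long (y) and 40 mm high on the far (+x) edge of the jig's plate, rigid. Origin: centre of its underside, on the plate; axes as the jig's. Its inner face is 8 mm toward -x.
- short_fence: aluminium bar 104 mm long (x), 16 mm thick (y) and 40 mm high on the left (+y) edge of the jig's plate, rigid. Origin: centre of its underside, on the plate; axes as the jig's. Its inner face is 8 mm toward -y.
- jig_corner (a point): the corner on the top of the jig's plate where the planes of the two inner fence faces meet; axes as the jig's. The seated frame's origin (underside centre) lies 48 mm toward -x and 58 mm toward -y from here, at the same height, with the frame's x along the jig's y. The frame slides easily on the plate and the fences (ground and oiled, friction about 0.25).
- round_weight: round steel weight, 80 mm in diameter and 40 mm high, with a bar handle on top (74 mm high over all); a bystander that may stand in either of the two places. Origin: centre of its underside.
- eraser: small eraser, 21 x 45 x 13 mm, lying loose on the table; bystander. Origin: centre of its underside.
- pliers: cutting pliers with pale handles, 142 x 57 x 16 mm, lying loose; bystander. Origin: centre of the underside.
- white_tape: roll of white tape lying flat, 62 mm in diameter and 19 mm high, loose; bystander. Origin: centre of the underside.
- wood_offcut: flat wood offcut, 62 x 110 x 19 mm, loose, behind the jig's right side; bystander. Origin: centre of the underside.

How it is judged:
On the way:
1. the frame hangs from the fingers by its bar, lifted higher than the jig's plate (underside over 14 mm above the table), nearly upright (height (world z) of frame above 0.014 m and contact force between the fingers and carry_bar above 1 N and contact force between frame and jig below 0.01 N and angle between frame's own z axis and vertical below 0.35 rad), for 0.2 s.
At the end, for the whole second after the job is handed in: the frame, gripped by its bar, is at rest flat on the plate (3 mm, 0.05 rad), within 2.5 mm of the seated place and 0.035 rad of the long fence, pressing each fence with over 2 N; round weight, eraser, pliers, tape roll and wood offcut within 30 mm of their start (contact force between frame and long_fence above 2 N and contact force between frame and short_fence above 2 N and contact force between the fingers and carry_bar above 1 N and x of frame in the frame of jig_corner between -0.0505 and -0.046 m and y of frame in the frame of jig_corner between -0.0605 and -0.056 m and z of frame in the frame of jig_corner below 0.003 m and angle between the x axis of frame and the y axis of jig, either way round below 0.035 rad and angle between frame's own z axis and vertical below 0.05 rad and linear speed of frame below 0.02 m/s and distance of each of round_weight, eraser, pliers, white_tape, wood_offcut from where it was at the start of the episode below 0.03 m); the arm keeps its last pose, push and grip.
It fails at once if a fence is rammed (more than 60 N) (contact force between frame and long_fence above 60 N or contact force between frame and short_fence above 60 N).
It fails at once if a bystander is disturbed (distance of any of round_weight, eraser, pliers, white_tape, wood_offcut from where it was at the start of the episode above 0.03 m).
It also fails if it takes over 51 s, if anything falls off the work surface, if the arm or the gripper's body presses on something with over 40 N, if the wrist force passes 120 N, or if a joint passes its speed limit or range.

## Working session

There is one attempt and no reset: what is moved stays moved. The work goes in short steps, Python scripts to look and compute and a shell command to move; the robot and the scene stay as the last step left them, time stands still between calls to the robot, and variables do not carry over. Pictures are saved under pics/ and viewed, and the job is handed in when it is done.

```bash
ls; mkdir -p pics; python3 - <<'E'
from rig import *
import cv2
for n in ("scene","top","wrist"):
    s=snapshot(n); cv2.imwrite(f"pics/{n}0.png",s["color"]); print(n,s["intrinsics"],s["k1"],s["origin"],s["orientation"])
print(sense())
E
```

```text
pics
scene [[600.89251829   0.         318.82167219]
 [  0.         600.89251829 241.25904594]
 [  0.           0.           1.        ]] -0.15859968364253657 [0.03670321 0.71221991 0.82485153] [-0.66209417  2.56870127 -1.19332911]
top [[513.07861559   0.         318.26588297]
 [  0.         513.07861559 247.55080433]
 [  0.           0.           1.        ]] -0.04916866226864216 [ 0.31311397 -0.10628476  1.12437864] [-2.22679669  1.97719609 -0.19728352]
wrist [[404.64658122   0.         315.99552042]
 [  0.         404.64658122 236.61868416]
 [  0.           0.           1.        ]] -0.05578870439872852 [ 0.28546394 -0.58667092  0.38399101] [ 2.37323895 -1.67639397 -0.2364106 ]
{'t': 0.15, 'joint_positions': array([ 1.49322693,  0.50159615, -0.42682553,  1.55119199,  0.22083259,
        1.13831026, -0.21031806]), 'joint_vel': array([-4.58680609e-04, -1.71247133e-03,  1.56596312e-03, -5.72423810e-03,
        1.07121307e-04, -3.69374040e-06,  1.52015562e-03]), 'effort': array([-7.53625121e-03, -5.67102242e+01, -5.82556129e+00, -2.79455030e+01,
       -6.87441998e-02,  2.64306570e-02,  1.00483985e-04]), 'eef_pos': array([ 0.21702239, -0.61215534,  0.23694656]), 'tcp_rot': array([-3.09468011e+00, -5.32495164e-01,  3.63873521e-04]), 'wrist_force': array([ 0.24523372, -0.12870581, -0.0403186 ]), 'ft_torque': array([-0.04050039, -0.02475443, -0.02344758]), 'grip_width': 1.000604840443161}
```

View pics/top0.png

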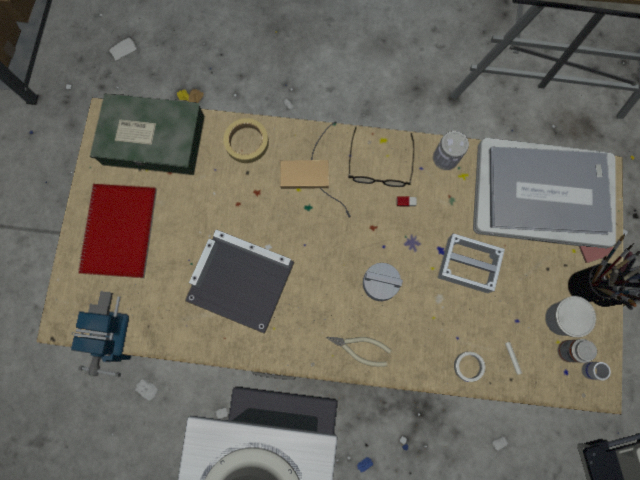

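View pics/scene0.png

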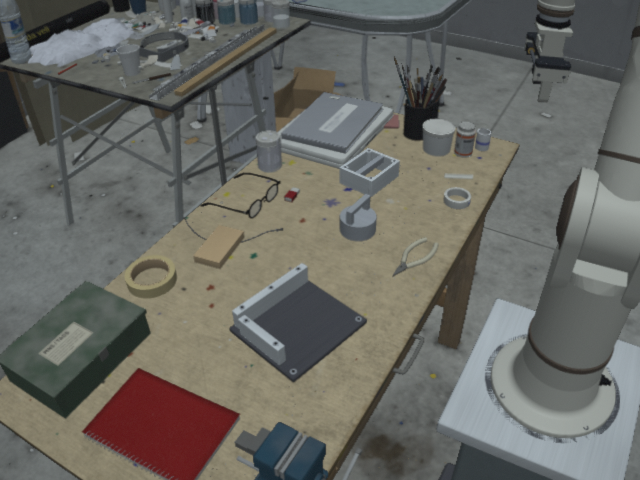

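View pics/wrist0.png

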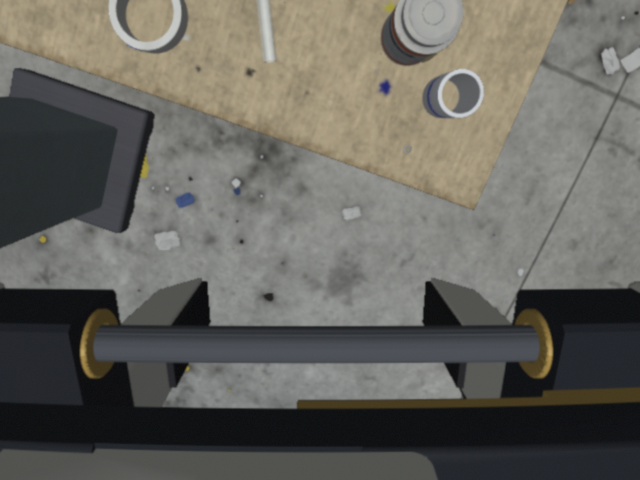

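The top view shows the frame at about (472,263), and the jig plate at about (240,280) with its short fence on the left and its long fence above. The round weight is at (383,281) and the pliers at (360,350). The eraser (405,201) and wood offcut (305,173) lie above the working row, and the tape (469,367) below it. Next I'll zoom in to get the corners.

```bash
cat > h.py <<'E'
import numpy as np, cv2
from scipy.spatial.transform import Rotation as R
def px2plane(s,uv,z):
    K=np.array(s["intrinsics"]);uv=np.atleast_2d(uv).astype(float)
    d=np.c_[(uv[:,0]-K[0,2])/K[0,0],(uv[:,1]-K[1,2])/K[1,1]]
    u=d.copy()
    for _ in range(20): u=d/(1+s["k1"]*(u**2).sum(1,keepdims=True))
    r=R.from_rotvec(s["orientation"]).apply(np.c_[u,np.ones(len(u))])
    o=np.array(s["origin"]); t=(np.asarray(z)-o[2])/r[:,2]
    return o+r*t[:,None]
def proj(s,P):
    P=np.atleast_2d(P);c=R.from_rotvec(s["orientation"]).inv().apply(P-np.array(s["origin"]))
    u=c[:,:2]/c[:,2:]; u=u*(1+s["k1"]*(u**2).sum(1,keepdims=True));K=np.array(s["intrinsics"])
    return np.c_[u[:,0]*K[0,0]+K[0,2],u[:,1]*K[1,1]+K[1,2]]
E
python3 - <<'E'
import cv2
a=cv2.imread("pics/top0.png")
cv2.imwrite("pics/cf.png",cv2.resize(a[225:305,430:520],None,fx=7,fy=7,interpolation=cv2.INTER_CUBIC))
cv2.imwrite("pics/cj.png",cv2.resize(a[220:340,175:305],None,fx=5,fy=5,interpolation=cv2.INTER_CUBIC))
b=cv2.imread("pics/scene0.png")
cv2.imwrite("pics/cs.png",cv2.resize(b[255:385,220:375],None,fx=4,fy=4,interpolation=cv2.INTER_CUBIC))
E
```

```text
(no output)
```

View pics/cf.png

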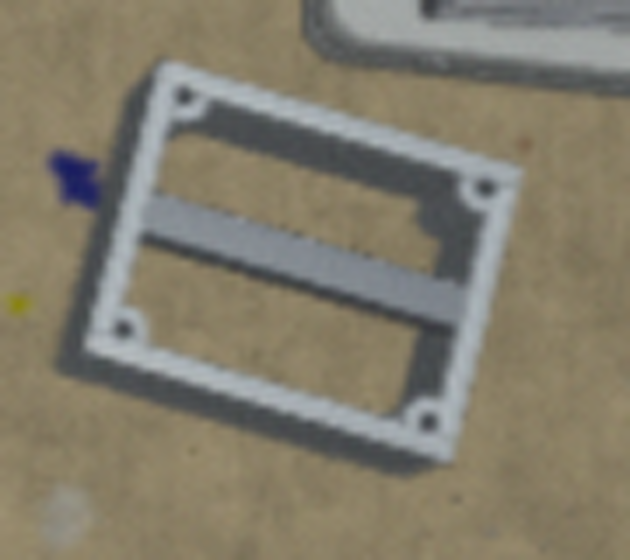

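View pics/cj.png

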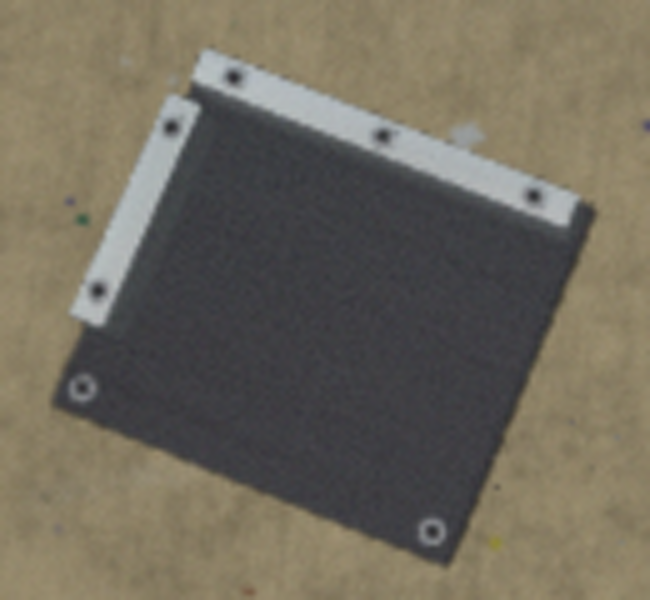

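View pics/cs.png

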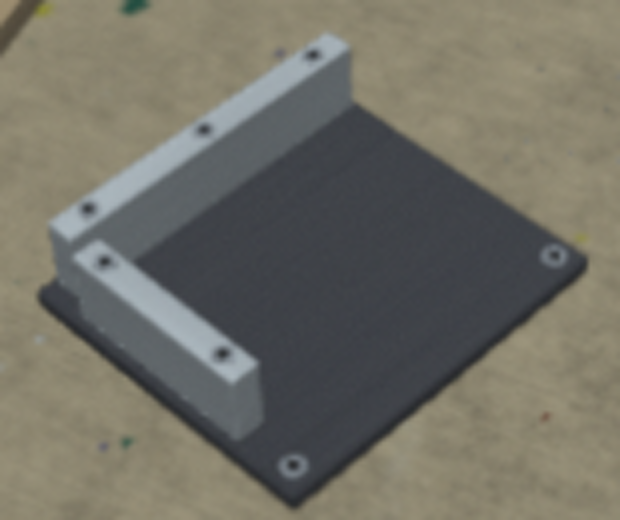

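The frame crop shows its top corners at about (165,62), (522,170), (450,460) and (85,345), with the bar parallel to the long sides. The jig crop shows both fence tops clearly. I'll refine these with masks.

```bash
cat > meas.py <<'E'
from rig import *
from h import *
s=snapshot("top"); g=cv2.cvtColor(s["color"],cv2.COLOR_BGR2GRAY)
hsv=cv2.cvtColor(s["color"],cv2.COLOR_BGR2HSV)
def rects(x0,y0,x1,y1,z,thr,amin):
    f=4
    c=cv2.resize(s["color"][y0:y1,x0:x1],None,fx=f,fy=f,interpolation=cv2.INTER_CUBIC)
    h=cv2.cvtColor(c,cv2.COLOR_BGR2HSV); m=((h[...,2]>thr)&(h[...,1]<60)).astype(np.uint8)*255
    cs,_=cv2.findContours(m,cv2.RETR_EXTERNAL,cv2.CHAIN_APPROX_NONE)
    for q in cs:
        if cv2.contourArea(q)<amin*f*f: continue
        uv=(q[:,0].astype(float)+.5)/f-.5+[x0,y0]
        P=px2plane(s,uv,z)[:,:2]
        (cx,cy),(w,hh),a=cv2.minAreaRect((P*1000).astype(np.float32)); 
        ax=a if w>hh else a+90
        print(thr,"centre",np.round([cx,cy],1),"size",np.round([w,hh],1),"long axis deg",round((ax+90)%180-90,2))
for t in (130,150,165): 
    print("frame");rects(430,225,520,305,.046,t,200)
    print("fences");rects(175,220,305,340,.052,t,60)
    print("weight etc")
E
python3 meas.py
```

```text
frame
130 centre [ 544.8 -407.6] size [118.6  98. ] long axis deg 79.33
130 centre [ 621.8 -456.7] size [93.8 15.2] long axis deg 89.25
fences
130 centre [478.8 169.7] size [ 19.3 115.1] long axis deg -13.94
130 centre [524.7  67.2] size [178.9  29.4] long axis deg 75.3
weight etc
frame
150 centre [ 544.6 -406.7] size [115.5  95.8] long axis deg 79.38
fences
150 centre [475.5 170.1] size [ 15.9 103.3] long axis deg -14.92
150 centre [523.7  67.6] size [175.8  25.6] long axis deg 75.18
weight etc
frame
165 centre [ 544.3 -406.3] size [113.9  94.1] long axis deg 79.32
fences
165 centre [507.5  26. ] size [85.1 14.4] long axis deg 74.95
165 centre [475.3 169.8] size [ 14.3 102.2] long axis deg -14.88
165 centre [529.9 110.9] size [87.3 14.5] long axis deg 75.18
weight etc
```

```bash
cat >> h.py <<'E'
def go(st,target,bar_deg=None):
    """tool-frame shift to target and z turn so tool x is at bar_deg (mod 180)"""
    r=R.from_rotvec(st["tcp_rot"]); d=r.inv().apply(np.array(target)-st["eef_pos"])
    M=r.as_matrix(); out={"shift_mm":np.round(d*1000,1)}
    if bar_deg is not None:
        a=np.degrees(np.arctan2(M[1,0],M[0,0])); e=(bar_deg-a+90)%180-90
        out["toolx"]=round(a,2); out["turn_z_rad"]=round(-np.radians(e),4)
    out["tilt"]=np.round(M[:2,2],4)
    return out
EX=np.array([np.cos(np.radians(-14.9)),np.sin(np.radians(-14.9)),0]);EY=np.array([-EX[1],EX[0],0])
def box(c,a,w,h,z):
    x=np.array([np.cos(np.radians(a)),np.sin(np.radians(a)),0]);y=np.array([-x[1],x[0],0])
    return [np.array([c[0],c[1],z])+i*x*w/2+j*y*h/2 for i,j in((1,1),(1,-1),(-1,-1),(-1,1))]
E
python3 - <<'E'
from rig import *
from h import *
st=sense(); print(go(st,[.5446,-.4067,.13],79.35))
s=snapshot("top")
for n,uv,z in [("weight",(383,281),.05),("pens",(600,285),.1),("pentop",(625,255),.15),("laptop edge",(545,240),.04),("can",(455,135),.1)]: print(n,px2plane(s,uv,z).round(3))
for n in("top","scene"):
    s=snapshot(n);im=s["color"].copy()
    f=4 ; im=cv2.resize(im,None,fx=f,fy=f,interpolation=cv2.INTER_CUBIC)
    LF=.4837*EX;  
    c=.4837*EX+0.0*EY
    lf=np.array([.5187,.0685]);sf=np.array([.4754,.1700])
    for B in (box((.5446,-.4067),79.35,.116,.096,.046),box((.5446,-.4067),79.35,.116,.096,0),box(lf,75.1,.176,.016,.052),box(sf,-14.9,.104,.016,.052)):
        p=((proj(s,B)+.5)*f-.5).astype(np.int32); cv2.polylines(im,[p],True,(0,0,255),1)
    if n=="top": A=im[220*f:340*f,175*f:305*f];B=im[225*f:305*f,430*f:520*f]
    else: A=im[255*f:385*f,220*f:375*f];B=im[140*f:210*f,320*f:410*f]
    cv2.imwrite(f"pics/ov_{n}_j.png",A);cv2.imwrite(f"pics/ov_{n}_f.png",B)
a=[cv2.imread(f"pics/ov_{n}_{k}.png") for n in("top","scene") for k in "jf"]
W=np.zeros((600,800,3),np.uint8)
a=[cv2.resize(x,None,fx=min(400/x.shape[1],300/x.shape[0]),fy=min(400/x.shape[1],300/x.shape[0]),interpolation=cv2.INTER_AREA) for x in a]
for i,x in enumerate(a): W[(i//2)*300:(i//2)*300+x.shape[0],(i%2)*400:(i%2)*400+x.shape[1]]=x
cv2.imwrite("pics/ov.png",W)
E
```

```text
{'shift_mm': array([377.4, -84.1, 107.2]), 'toolx': np.float64(19.53), 'turn_z_rad': np.float64(-1.0441), 'tilt': array([-0.0003,  0.0012])}
weight [[ 0.479 -0.218  0.05 ]]
pens [[ 0.514 -0.653  0.1  ]]
pentop [[ 0.57  -0.676  0.15 ]]
laptop edge [[ 0.611 -0.563  0.04 ]]
can [[ 0.804 -0.337  0.1  ]]
```

View pics/ov.png

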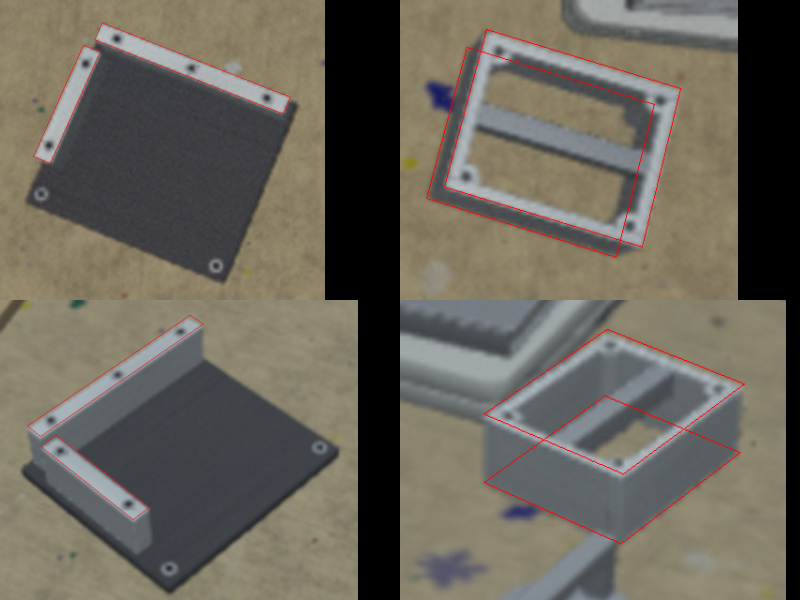

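Both overlays match within 1–2 mm, so I'll move above the frame now.

```bash
python3 -m inch '0.047 -0.0105 0 0 0 0; 0.047 -0.0105 0 0 0 0; 0.047 -0.0105 0 0 0 0; 0.047 -0.0105 0 0 0 0; 0.047 -0.0105 0 0 0 0' 0.4; python3 -m inch '0.047 -0.0105 0 0 0 0; 0.047 -0.0105 0 0 0 0; 0.047 -0.0105 0 0 0 0; 0 0 0 0 0 -0.149; 0 0 0 0 0 -0.149'; python3 -m inch '0 0 0 0 0 -0.149; 0 0 0 0 0 -0.149; 0 0 0 0 0 -0.149; 0 0 0 0 0 -0.149; 0 0 0 0 0 -0.149';  python3 -m inch '0 0 0 0 0 0; 0 0 0 0 0 0'; python3 -c "
from rig import *
from h import *
print(go(sense(),[.5446,-.4067,.13],79.35))"
```

```text
t: 0.85
eef_pos: [0.4226, -0.4835, 0.2379]
tcp_rot: [3.096, 0.532, 0.0]
wrist_force: [0.4, -1.4, -0.5]
grip_width: 0.613
t: 1.35
eef_pos: [0.5462, -0.4047, 0.2377]
tcp_rot: [-2.977, -1.003, -0.002]
wrist_force: [-0.4, -0.3, -0.6]
grip_width: 0.301
t: 1.85
eef_pos: [0.5435, -0.4078, 0.2377]
tcp_rot: [-2.413, -2.012, 0.0]
wrist_force: [-0.1, 0.5, -0.2]
grip_width: 0.302
t: 2.05
eef_pos: [0.5435, -0.4078, 0.2376]
tcp_rot: [-2.423, -1.999, -0.0]
wrist_force: [-0.8, -0.3, 0.1]
grip_width: 0.302
{'shift_mm': array([  1.2,   0.9, 107.6]), 'toolx': np.float64(79.05), 'turn_z_rad': np.float64(-0.0052), 'tilt': array([0.    , 0.0004])}
```

```bash
python3 -m inch '0.001 0.001 0.035 0 0 -0.005; 0 0 0.035 0 0 0; 0 0 0.035 0 0 0; 0 0 0.03 0 0 0; 0 0 0 0 0 0'; python3 -m inch '0 0 0 0 0 0'; python3 - <<'E'
from rig import *
from h import *
print(go(sense(),[.5446,-.4067,.029],79.35))
s=snapshot("wrist");cv2.imwrite("pics/w1.png",s["color"])
s=snapshot("scene");cv2.imwrite("pics/s1.png",cv2.resize(s["color"][90:230,290:430],None,fx=4,fy=4,interpolation=cv2.INTER_CUBIC))
E
```

```text
t: 2.55
eef_pos: [0.5414, -0.4054, 0.0978]
tcp_rot: [-2.41, -2.002, 0.004]
wrist_force: [-0.5, -0.5, -1.7]
grip_width: 0.3
t: 2.65
eef_pos: [0.5449, -0.4068, 0.103]
tcp_rot: [-2.415, -2.008, -0.0]
wrist_force: [-0.1, -0.6, 1.1]
grip_width: 0.302
{'shift_mm': array([ 0. , -0.3, 74. ]), 'toolx': np.float64(79.48), 'turn_z_rad': np.float64(0.0023), 'tilt': array([-0.0003,  0.0005])}
```

View pics/w1.png

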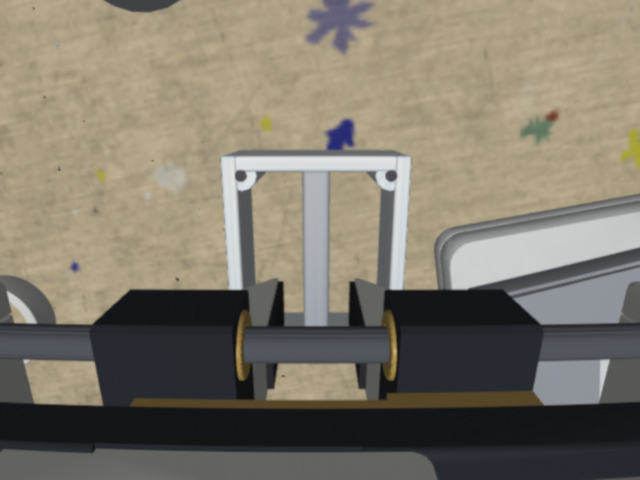

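View pics/s1.png

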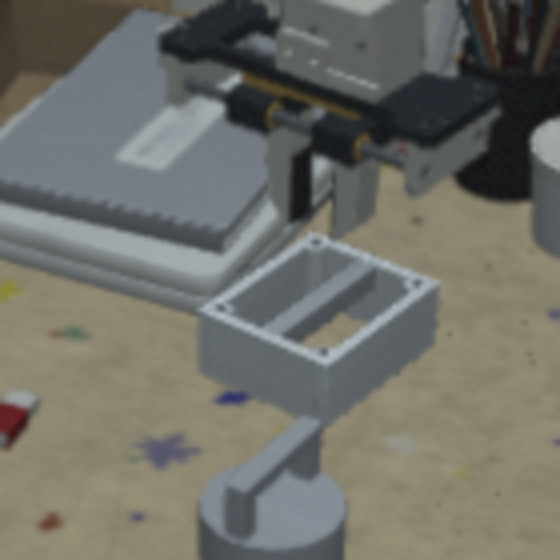

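The wrist view shows the bar at u≈316, midway between the pads (about 275 and 358) and aligned, so I'll go down.

```bash
python3 -m inch '0 0 0.02 0 0 0; 0 0 0.018 0 0 0; 0 0 0 0 0 0'; python3 -m inch '0 0 0.018 0 0 0; 0 0 0.018 0 0 0; 0 0 0 0 0 0; 0 0 0 0 0 0';  python3 -c "
from rig import *
from h import *
print(go(sense(),[.5446,-.4067,.029],79.35))"
```

```text
t: 3.05
eef_pos: [0.5425, -0.4061, 0.0616]
tcp_rot: [-2.411, -2.007, 0.003]
wrist_force: [0.7, 1.1, -0.8]
grip_width: 0.298
t: 3.45
eef_pos: [0.5443, -0.4064, 0.0276]
tcp_rot: [-2.413, -2.009, 0.0]
wrist_force: [0.5, 0.0, 0.1]
grip_width: 0.3
{'shift_mm': array([-0.2,  0.4, -1.4]), 'toolx': np.float64(79.58), 'turn_z_rad': np.float64(0.0041), 'tilt': array([-0.0013,  0.0013])}
```

Position is good and nothing is touching. Closing on the bar.

```bash
python3 -m inch '0 0 0 0 0 0; 0 0 0 0 0 0; 0 0 0 0 0 0; 0 0 0 0 0 0; 0 0 0 0 0 0' 1;python3 -m inch '0 0 0 0 0 0; 0 0 0 0 0 0'; python3 -m inch '0 0 -0.015 0 0 0; 0 0 -0.015 0 0 0; 0 0 0 0 0 0; 0 0 0 0 0 0'
```

```text
t: 3.95
eef_pos: [0.5452, -0.4072, 0.0295]
tcp_rot: [2.413, 2.01, 0.0]
wrist_force: [-1.0, 0.8, 3.4]
grip_width: 0.149
t: 4.15
eef_pos: [0.5452, -0.4072, 0.0295]
tcp_rot: [2.413, 2.01, 0.0]
wrist_force: [-0.6, 0.5, 5.3]
grip_width: 0.149
t: 4.55
eef_pos: [0.5449, -0.4072, 0.0592]
tcp_rot: [2.413, 2.01, 0.0]
wrist_force: [0.5, 0.5, -6.2]
grip_width: 0.148
```

```bash
python3 -m inch '0 0 -0.03 0 0 0; 0 0 -0.03 0 0 0; 0 0 -0.02 0 0 0; 0 0 0 0 0 0; 0 0 0 0 0 0'; python3 - <<'E'
from rig import *
from h import *
T=.4277*EX+.2205*EY-.03*EX-.03*EY
print(T,go(sense(),[T[0],T[1],.139],75.1))
s=snapshot("scene");cv2.imwrite("pics/s2.png",cv2.resize(s["color"][60:230,290:460],None,fx=3,fy=3,interpolation=cv2.INTER_CUBIC))
E
```

```text
t: 5.05
eef_pos: [0.5441, -0.4069, 0.1378]
tcp_rot: [-2.414, -2.01, 0.001]
wrist_force: [0.5, 0.6, -6.7]
grip_width: 0.146
[0.43331156 0.08183293 0.        ] {'shift_mm': array([ 460.6, -197.5,   -1. ]), 'toolx': np.float64(79.57), 'turn_z_rad': np.float64(0.0779), 'tilt': array([-0.001 ,  0.0001])}
```

View pics/s2.png

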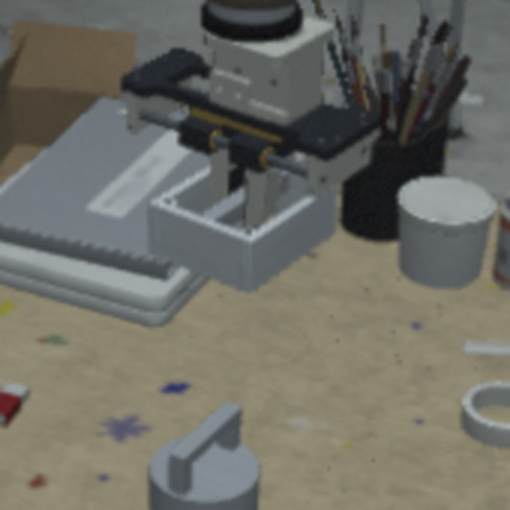

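The frame hangs level, about 108 mm up. Carrying it over the weight (74 mm).

```bash
python3 -m inch '0.02 -0.009 0 0 0 0; 0.033 -0.014 0 0 0 0; 0.033 -0.014 0 0 0 0; 0.033 -0.014 0 0 0 0; 0.033 -0.014 0 0 0 0'; python3 -m inch '0.033 -0.014 0 0 0 0; 0.033 -0.014 0 0 0 0; 0.033 -0.014 0 0 0 0; 0.033 -0.014 0 0 0 0; 0.033 -0.014 0 0 0 0'; python3 -m inch '0.033 -0.014 0 0 0 0; 0.033 -0.014 0 0 0 0; 0.033 -0.014 0 0 0 0; 0.033 -0.014 0 0 0 0; 0.01 -0.006 0 0 0 0'; python3 -m inch '0 0 0 0 0 0.039; 0 0 0 0 0 0.039; 0 0 0 0 0 0; 0 0 0 0 0 0'; python3 - <<'E'
from rig import *
from h import *
T=.4277*EX+.2205*EY-.03*EX-.03*EY
print(T,go(sense(),[T[0],T[1],.060],75.1))
s=snapshot("top");cv2.imwrite("pics/t3.png",s["color"])
s=snapshot("wrist");cv2.imwrite("pics/w3.png",s["color"])
E
```

```text
t: 5.6
eef_pos: [0.5064, -0.2439, 0.1367]
tcp_rot: [-2.412, -2.008, 0.002]
wrist_force: [0.6, -0.1, -6.2]
grip_width: 0.15
t: 6.1
eef_pos: [0.4676, -0.0693, 0.1374]
tcp_rot: [-2.413, -2.009, 0.002]
wrist_force: [0.5, 1.1, -5.8]
grip_width: 0.147
t: 6.6
eef_pos: [0.4321, 0.0842, 0.138]
tcp_rot: [-2.407, -2.015, -0.0]
wrist_force: [-0.4, 0.7, -5.7]
grip_width: 0.148
t: 7.0
eef_pos: [0.4335, 0.0796, 0.1381]
tcp_rot: [-2.49, -1.915, 0.002]
wrist_force: [-0.1, -0.2, -6.0]
grip_width: 0.151
[0.43331156 0.08183293 0.        ] {'shift_mm': array([ 2.1, -0.6, 78.1]), 'toolx': np.float64(75.14), 'turn_z_rad': np.float64(0.0007), 'tilt': array([-0.0014, -0.0002])}
```

View pics/t3.png

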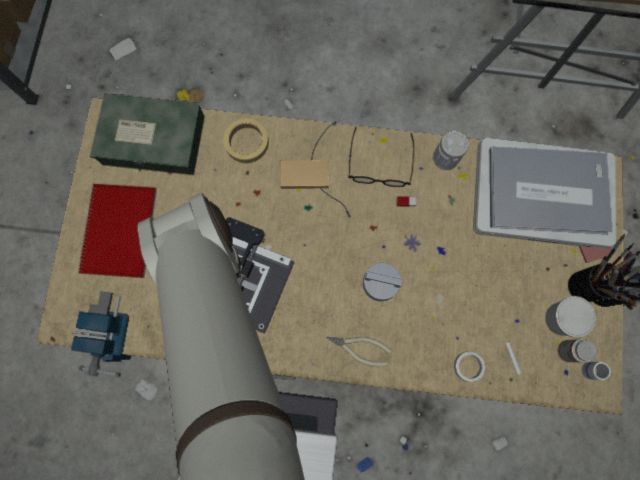

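View pics/w3.png

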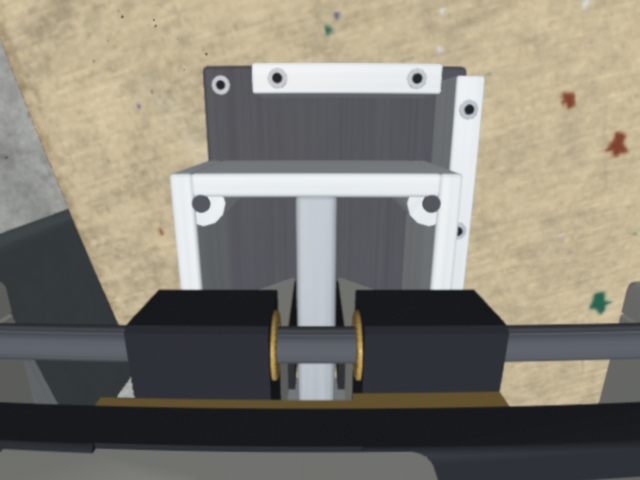

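The wrist view shows the frame's end wall (v≈175–195) parallel to the short fence (v≈63–93), with the long fence to the right (u≈465) and clearance on both sides. I'll lower it.

```bash
python3 -m inch '0.001 0 0.025 0 0 0; 0.001 0 0.025 0 0 0; 0 0 0.025 0 0 0; 0 0 0.01 0 0 0; 0 0 0 0 0 0'; python3 -m inch '0 0 0.002 0 0 0; 0 0 0.002 0 0 0; 0 0 0.002 0 0 0; 0 0 0 0 0 0'; python3 -c "
from rig import *
from h import *
T=.4277*EX+.2205*EY-.03*EX-.03*EY
print(go(sense(),[T[0],T[1],.0415],75.1))
s=snapshot('wrist');cv2.imwrite('pics/w4.png',s['color'])
"
```

```text
t: 7.6
eef_pos: [0.4334, 0.0819, 0.0526]
tcp_rot: [-2.489, -1.914, 0.004]
wrist_force: [-0.1, -0.1, -4.6]
grip_width: 0.153
t: 8.0
eef_pos: [0.435, 0.0819, 0.0481]
tcp_rot: [2.49, 1.914, 0.001]
wrist_force: [-1.1, 0.4, -6.1]
grip_width: 0.149
{'shift_mm': array([-0.5, -1.6,  6.6]), 'toolx': np.float64(75.09), 'turn_z_rad': np.float64(-0.0001), 'tilt': array([ 0.0009, -0.0002])}
```

View pics/w4.png

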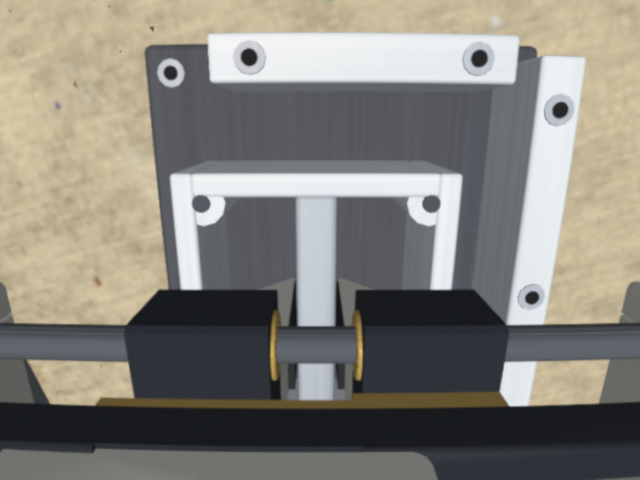

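```bash
python3 -m inch '0 0 0.002 0 0 0; 0 0 0.002 0 0 0; 0 0 0 0 0 0; 0 0 0 0 0 0';python3 -m inch '0 0 0.001 0 0 0; 0 0 0 0 0 0; 0 0 0 0 0 0';python3 -m inch '0 0 0.001 0 0 0; 0 0 0 0 0 0; 0 0 0 0 0 0'
```

```text
t: 8.45
eef_pos: [0.4345, 0.0821, 0.0436]
tcp_rot: [-2.49, -1.915, 0.0]
wrist_force: [0.8, 0.7, -6.9]
grip_width: 0.148
t: 8.75
eef_pos: [0.4346, 0.0821, 0.0427]
tcp_rot: [-2.491, -1.915, 0.0]
wrist_force: [-0.1, -0.6, -5.4]
grip_width: 0.144
t: 9.05
eef_pos: [0.4346, 0.082, 0.0417]
tcp_rot: [-2.491, -1.915, 0.0]
wrist_force: [0.2, 0.7, -5.9]
grip_width: 0.148
```

```bash
for i in 1; do python3 -m inch '0 0 0.001 0 0 0; 0 0 0 0 0 0; 0 0 0 0 0 0'; done; python3 -m inch '0 0 0.0005 0 0 0; 0 0 0 0 0 0; 0 0 0 0 0 0'
```

```text
t: 9.35
eef_pos: [0.4348, 0.0821, 0.0414]
tcp_rot: [2.49, 1.914, 0.0]
wrist_force: [-3.1, -0.8, 4.7]
grip_width: 0.148
t: 9.65
eef_pos: [0.435, 0.0821, 0.0414]
tcp_rot: [2.489, 1.914, 0.0]
wrist_force: [-4.0, -1.4, 11.4]
grip_width: 0.152
```

It's flat on the plate, with about 17 N of normal load. I'll ease that slightly and slide toward both fences.

```bash
python3 -m inch '0.005 0.005 -0.0004 0 0 0; 0.005 0.005 0 0 0 0; 0.005 0.005 0 0 0 0; 0.003 0.003 0 0 0 0; 0 0 0 0 0 0'; python3 -m inch '0.003 0.003 0 0 0 0; 0.003 0.002 0 0 0 0; 0.002 0.001 0 0 0 0; 0 0 0 0 0 0';  python3 -c "
from rig import *
from h import *
T=.4277*EX+.2205*EY
print(go(sense(),[T[0],T[1],.0415],75.1))
s=snapshot('wrist');cv2.imwrite('pics/w5.png',s['color'])
"
```

```text
t: 10.15
eef_pos: [0.4585, 0.0955, 0.0415]
tcp_rot: [2.49, 1.914, 0.004]
wrist_force: [-0.2, -0.4, 5.9]
grip_width: 0.148
t: 10.55
eef_pos: [0.4657, 0.1011, 0.0414]
tcp_rot: [2.49, 1.914, 0.002]
wrist_force: [-1.1, -1.8, 7.5]
grip_width: 0.149
{'shift_mm': array([ 3.1,  3.7, -0.1]), 'toolx': np.float64(75.1), 'turn_z_rad': np.float64(0.0), 'tilt': array([ 0.0019, -0.0004])}
```

View pics/w5.png

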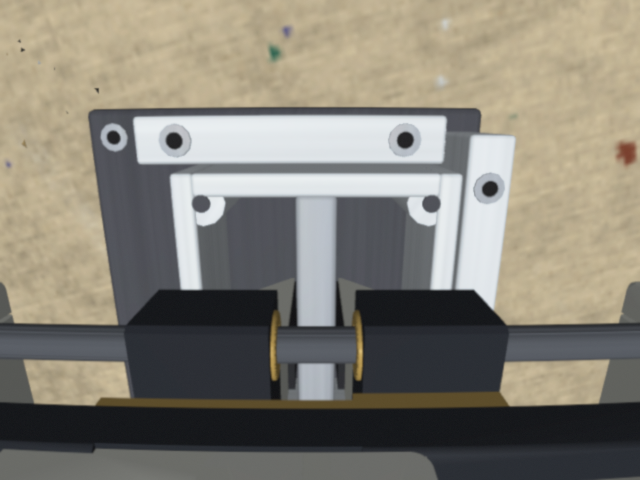

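Gaps are about 3–4 mm to the short fence and 2–3 mm to the long one. Closing in small steps, long fence first.

```bash
python3 -m inch '0.001 0.001 0 0 0 0; 0 0 0 0 0 0; 0 0 0 0 0 0'; for i in 1; do python3 -m inch '0 0.001 0 0 0 0; 0 0 0 0 0 0; 0 0 0 0 0 0';  python3 -m inch '0 0.0007 0 0 0 0; 0 0 0 0 0 0; 0 0 0 0 0 0'; done; python3 -c "
from rig import *
from h import *
T=.4277*EX+.2205*EY
st=sense();f=st['wrist_force'];print('F long,short',-f@EX,-f@EY,go(st,[T[0],T[1],.0415],75.1))"
```

```text
t: 10.9
eef_pos: [0.4665, 0.1016, 0.0414]
tcp_rot: [2.49, 1.914, 0.001]
wrist_force: [-1.1, -1.5, 9.0]
grip_width: 0.149
t: 11.2
eef_pos: [0.4672, 0.1017, 0.0414]
tcp_rot: [2.49, 1.914, 0.001]
wrist_force: [-3.4, -0.6, 9.6]
grip_width: 0.151
t: 11.5
eef_pos: [0.4677, 0.1018, 0.0414]
tcp_rot: [2.49, 1.915, 0.001]
wrist_force: [-4.2, -0.0, 9.2]
grip_width: 0.147
F long,short 4.021704321433867 1.072864334234073 {'shift_mm': array([ 1.9,  1.9, -0. ]), 'toolx': np.float64(75.13), 'turn_z_rad': np.float64(0.0005), 'tilt': array([ 0.001 , -0.0001])}
```

```bash
cat > f.py <<'E'
from rig import *
from h import *
T=.4277*EX+.2205*EY
st=sense();f=st['wrist_force'];print('F long,short',(-f@EX).round(1),(-f@EY).round(1),'M',np.round(st['ft_torque'],2),go(st,[T[0],T[1],.0415],75.1))
E
for i in 1; do python3 -m inch '0 0.0007 0 0 0 0; 0 0 0 0 0 0; 0 0 0 0 0 0'; python3 f.py;  python3 -m inch '0 0.0007 0 0 0 0; 0 0 0 0 0 0; 0 0 0 0 0 0';python3 f.py; done
```

```text
t: 11.8
eef_pos: [0.4684, 0.1018, 0.0414]
tcp_rot: [2.49, 1.915, 0.001]
wrist_force: [-3.8, -0.3, 9.5]
grip_width: 0.147
F long,short 3.6 1.2 M [-0.06  0.76  0.01] {'shift_mm': array([ 1.7,  1.2, -0.1]), 'toolx': np.float64(75.14), 'turn_z_rad': np.float64(0.0006), 'tilt': array([0.001 , 0.0002])}
t: 12.1
eef_pos: [0.4691, 0.1017, 0.0414]
tcp_rot: [2.49, 1.915, 0.002]
wrist_force: [-3.4, -0.1, 9.0]
grip_width: 0.151
F long,short 3.2 0.9 M [-0.02  0.73 -0.02] {'shift_mm': array([ 1.6,  0.6, -0.1]), 'toolx': np.float64(75.14), 'turn_z_rad': np.float64(0.0007), 'tilt': array([0.0011, 0.0004])}
```

Still sliding (friction only), so I'll continue.

```bash

for i in 1; do python3 -m inch '0 0.0006 0 0 0 0; 0 0 0 0 0 0; 0 0 0 0 0 0'; python3 f.py;  python3 -m inch '0 0.0006 0 0 0 0; 0 0 0 0 0 0; 0 0 0 0 0 0';python3 f.py; done
```

```text
t: 12.4
eef_pos: [0.4692, 0.1017, 0.0414]
tcp_rot: [2.49, 1.916, 0.001]
wrist_force: [-5.3, 0.2, 11.3]
grip_width: 0.152
F long,short 5.2 1.1 M [ 0.04  0.98 -0.03] {'shift_mm': array([ 1.6,  0.4, -0.1]), 'toolx': np.float64(75.15), 'turn_z_rad': np.float64(0.0009), 'tilt': array([0.0004, 0.0003])}
t: 12.7
eef_pos: [0.4692, 0.1017, 0.0414]
tcp_rot: [-2.489, -1.916, 0.0]
wrist_force: [-7.1, -0.1, 12.3]
grip_width: 0.15
F long,short 6.8 1.9 M [ 0.08  1.26 -0.04] {'shift_mm': array([ 1.6,  0.4, -0.1]), 'toolx': np.float64(75.17), 'turn_z_rad': np.float64(0.0012), 'tilt': array([-0.0004,  0.0001])}
```

Touching the long fence. Now along it to the short fence.

```bash

python3 -m inch '0.0007 0.0007 0 0 0 0; 0 0 0 0 0 0; 0 0 0 0 0 0'; python3 f.py; for i in 1; do python3 -m inch '0.0007 0 0 0 0 0; 0 0 0 0 0 0; 0 0 0 0 0 0'; python3 f.py;  python3 -m inch '0.0007 0 0 0 0 0; 0 0 0 0 0 0; 0 0 0 0 0 0';python3 f.py; done
```

```text
t: 13.0
eef_pos: [0.4692, 0.1017, 0.0414]
tcp_rot: [-2.489, -1.916, 0.003]
wrist_force: [-9.1, -0.5, 17.3]
grip_width: 0.151
F long,short 8.7 2.8 M [-0.14  1.77  0.03] {'shift_mm': array([ 1.5,  0.4, -0.1]), 'toolx': np.float64(75.17), 'turn_z_rad': np.float64(0.0011), 'tilt': array([-0.0019, -0.001 ])}
t: 13.3
eef_pos: [0.4693, 0.1017, 0.0414]
tcp_rot: [2.49, 1.915, -0.005]
wrist_force: [-10.4, -2.5, 17.7]
grip_width: 0.151
F long,short 9.4 5.1 M [-0.38  1.92  0.03] {'shift_mm': array([ 1.6,  0.4, -0.1]), 'toolx': np.float64(75.14), 'turn_z_rad': np.float64(0.0007), 'tilt': array([-0.0023, -0.0021])}
t: 13.6
eef_pos: [0.4693, 0.1017, 0.0414]
tcp_rot: [2.49, 1.915, -0.006]
wrist_force: [-10.6, -3.1, 18.6]
grip_width: 0.149
F long,short 9.4 5.7 M [-0.68  1.98 -0.02] {'shift_mm': array([ 1.6,  0.4, -0.1]), 'toolx': np.float64(75.12), 'turn_z_rad': np.float64(0.0003), 'tilt': array([-0.0028, -0.0032])}
```

```bash

python3 -m inch '0 0 -0.0006 0 0 0; 0 0 0 0 0 0; 0 0 0 0 0 0'; python3 f.py; for i in 1; do python3 -m inch '0.0006 0 0 0 0 0; 0 0 0 0 0 0; 0 0 0 0 0 0'; python3 f.py;  python3 -m inch '0.0006 0 0 0 0 0; 0 0 0 0 0 0; 0 0 0 0 0 0';python3 f.py; done; python3 -c "
from rig import *
import cv2
s=snapshot('wrist');cv2.imwrite('pics/w6.png',s['color'])"
```

```text
t: 13.9
eef_pos: [0.4692, 0.1017, 0.0414]
tcp_rot: [2.49, 1.915, -0.006]
wrist_force: [-8.3, -2.6, 12.1]
grip_width: 0.151
F long,short 7.4 4.6 M [-0.52  1.5  -0.  ] {'shift_mm': array([ 1.5,  0.4, -0.1]), 'toolx': np.float64(75.12), 'turn_z_rad': np.float64(0.0003), 'tilt': array([-0.003 , -0.0025])}
t: 14.2
eef_pos: [0.4693, 0.1018, 0.0414]
tcp_rot: [2.49, 1.914, -0.007]
wrist_force: [-8.1, -4.1, 13.3]
grip_width: 0.154
F long,short 6.8 6.0 M [-0.82  1.54  0.03] {'shift_mm': array([ 1.5,  0.4, -0.1]), 'toolx': np.float64(75.1), 'turn_z_rad': np.float64(-0.0001), 'tilt': array([-0.0033, -0.0033])}
t: 14.5
eef_pos: [0.4694, 0.1023, 0.0414]
tcp_rot: [2.49, 1.914, -0.008]
wrist_force: [-8.2, -4.5, 12.9]
grip_width: 0.151
F long,short 6.8 6.5 M [-0.75  1.64  0.03] {'shift_mm': array([ 1. ,  0.4, -0.1]), 'toolx': np.float64(75.09), 'turn_z_rad': np.float64(-0.0001), 'tilt': array([-0.0034, -0.0034])}
```

View pics/w6.png

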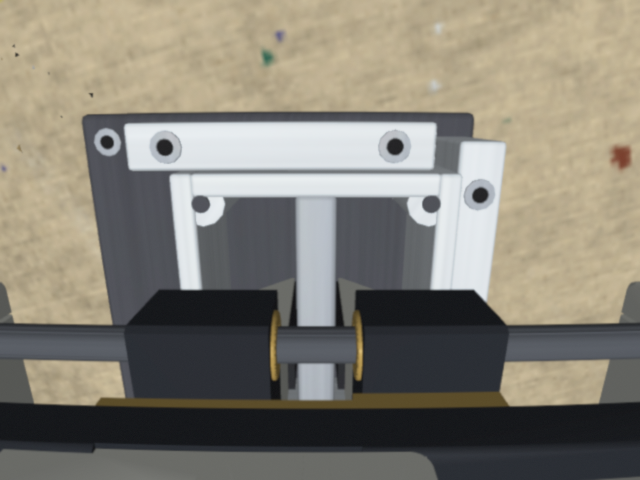

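The long side now meets the fence. About 5 px (roughly 1–1.5 mm) remains at the short fence, and the frame has started to slide along, so I'll continue.

```bash

for i in 1 ; do python3 -m inch '0.0006 0 0 0 0 0; 0 0 0 0 0 0; 0 0 0 0 0 0'; python3 f.py;  python3 -m inch '0.0006 0 0 0 0 0; 0 0 0 0 0 0; 0 0 0 0 0 0';python3 f.py;python3 -m inch '0.0005 0 0 0 0 0; 0 0 0 0 0 0; 0 0 0 0 0 0';python3 f.py; done
```

```text
t: 14.85
eef_pos: [0.4694, 0.1024, 0.0414]
tcp_rot: [2.49, 1.914, -0.009]
wrist_force: [-8.7, -4.5, 14.1]
grip_width: 0.149
F long,short 7.3 6.6 M [-1.04  1.64  0.06] {'shift_mm': array([ 0.8,  0.4, -0.1]), 'toolx': np.float64(75.08), 'turn_z_rad': np.float64(-0.0003), 'tilt': array([-0.0037, -0.0042])}
t: 15.15
eef_pos: [0.4694, 0.1024, 0.0414]
tcp_rot: [2.49, 1.913, -0.01]
wrist_force: [-9.0, -5.7, 16.3]
grip_width: 0.151
F long,short 7.2 7.8 M [-1.22  1.75  0.01] {'shift_mm': array([ 0.8,  0.4, -0.1]), 'toolx': np.float64(75.06), 'turn_z_rad': np.float64(-0.0007), 'tilt': array([-0.0041, -0.005 ])}
t: 15.45
eef_pos: [0.4694, 0.1024, 0.0414]
tcp_rot: [2.49, 1.912, -0.011]
wrist_force: [-9.8, -7.7, 16.9]
grip_width: 0.146
F long,short 7.5 9.9 M [-1.43  1.83  0.12] {'shift_mm': array([ 0.9,  0.4, -0.1]), 'toolx': np.float64(75.04), 'turn_z_rad': np.float64(-0.001), 'tilt': array([-0.0045, -0.0058])}
```

```bash

python3 -m inch '0 0 -0.001 0 0 0; 0 0 0 0 0 0; 0 0 0 0 0 0'; python3 f.py; python3 -m inch '0.0006 0.0004 0 0 0 0; 0 0 0 0 0 0; 0 0 0 0 0 0';python3 f.py; python3 -m inch '0.0006 0.0004 0 0 0 0; 0 0 0 0 0 0; 0 0 0 0 0 0';python3 f.py
python3 -c "
from rig import *
import cv2
s=snapshot('wrist');cv2.imwrite('pics/w7.png',s['color'][100:400,80:560])"
```

```text
t: 15.75
eef_pos: [0.4694, 0.1024, 0.0415]
tcp_rot: [2.491, 1.913, -0.01]
wrist_force: [-6.3, -6.3, 3.2]
grip_width: 0.153
F long,short 4.5 7.7 M [-1.19  0.98  0.06] {'shift_mm': array([ 0.8,  0.4, -0. ]), 'toolx': np.float64(75.03), 'turn_z_rad': np.float64(-0.0011), 'tilt': array([-0.0048, -0.0047])}
t: 16.05
eef_pos: [0.4694, 0.1024, 0.0415]
tcp_rot: [2.491, 1.912, -0.013]
wrist_force: [-8.3, -7.3, 6.7]
grip_width: 0.153
F long,short 6.2 9.2 M [-1.42  1.32  0.09] {'shift_mm': array([ 0.8,  0.4, -0. ]), 'toolx': np.float64(75.03), 'turn_z_rad': np.float64(-0.0012), 'tilt': array([-0.0058, -0.0057])}
t: 16.35
eef_pos: [0.4694, 0.1024, 0.0414]
tcp_rot: [2.491, 1.912, -0.015]
wrist_force: [-8.9, -8.7, 8.7]
grip_width: 0.15
F long,short 6.4 10.7 M [-1.65  1.59  0.04] {'shift_mm': array([ 0.8,  0.4, -0.1]), 'toolx': np.float64(75.02), 'turn_z_rad': np.float64(-0.0014), 'tilt': array([-0.0068, -0.0067])}
```

View pics/w7.png

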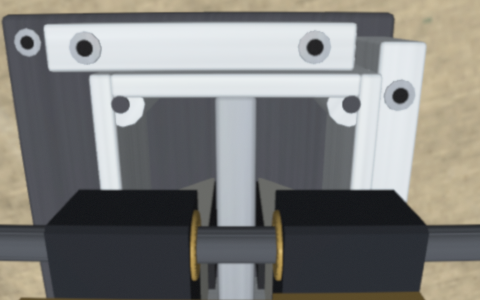

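```bash

python3 -m inch '0 0.0008 -0.0005 0 0 0; 0 0 0 0 0 0; 0 0 0 0 0 0'; python3 f.py; python3 -m inch '0 0.0008 -0.0003 0 0 0; 0 0 0 0 0 0; 0 0 0 0 0 0';python3 f.py; python3 -m inch '0.0004 0.0008 -0.0003 0 0 0; 0 0 0 0 0 0; 0 0 0 0 0 0';python3 f.py
```

```text
t: 16.7
eef_pos: [0.4694, 0.1024, 0.0415]
tcp_rot: [2.492, 1.913, -0.016]
wrist_force: [-9.9, -8.1, 5.8]
grip_width: 0.151
F long,short 7.5 10.4 M [-1.48  1.71  0.1 ] {'shift_mm': array([ 0.8,  0.4, -0. ]), 'toolx': np.float64(75.04), 'turn_z_rad': np.float64(-0.0011), 'tilt': array([-0.008 , -0.0063])}
t: 17.0
eef_pos: [0.4694, 0.1024, 0.0415]
tcp_rot: [-2.491, -1.913, 0.018]
wrist_force: [-10.6, -6.6, 4.2]
grip_width: 0.148
F long,short 8.5 9.1 M [-1.25  1.82  0.01] {'shift_mm': array([ 0.8,  0.4, -0. ]), 'toolx': np.float64(75.05), 'turn_z_rad': np.float64(-0.0008), 'tilt': array([-0.0093, -0.0062])}
t: 17.3
eef_pos: [0.4694, 0.1024, 0.0415]
tcp_rot: [-2.49, -1.913, 0.02]
wrist_force: [-12.3, -6.9, 3.1]
grip_width: 0.149
F long,short 10.1 9.9 M [-1.34  2.08  0.07] {'shift_mm': array([ 0.8,  0.4, -0.1]), 'toolx': np.float64(75.06), 'turn_z_rad': np.float64(-0.0007), 'tilt': array([-0.0109, -0.0067])}
```

Both press forces are about 10 N with a small downward load. Last look before handing in.

```bash
python3 -m inch '0 0 0 0 0 0; 0 0 0 0 0 0; 0 0 0 0 0 0; 0 0 0 0 0 0; 0 0 0 0 0 0'; python3 f.py; python3 - <<'E'
from rig import *
from h import *
s=snapshot("scene");im=s["color"];cv2.imwrite("pics/s8.png",cv2.resize(im[230:380,210:370],None,fx=4,fy=4,interpolation=cv2.INTER_CUBIC))
d=cv2.absdiff(cv2.imread("pics/top0.png"),snapshot("top")["color"]).max(2)
for n,(u,v) in dict(weight=(383,281),eraser=(405,201),pliers=(360,350),tape=(469,367),wood=(305,173)).items(): print(n,np.percentile(d[v-20:v+20,u-25:u+25],99))
E
```

```text
t: 17.8
eef_pos: [0.4694, 0.1024, 0.0415]
tcp_rot: [-2.49, -1.913, 0.02]
wrist_force: [-11.9, -8.1, 3.8]
grip_width: 0.148
F long,short 9.4 10.9 M [-1.33  2.08  0.09] {'shift_mm': array([ 0.9,  0.4, -0.1]), 'toolx': np.float64(75.06), 'turn_z_rad': np.float64(-0.0007), 'tilt': array([-0.0109, -0.0067])}
weight 7.0
eraser 8.0
pliers 56.0
tape 7.0
wood 7.0
```

View pics/s8.png

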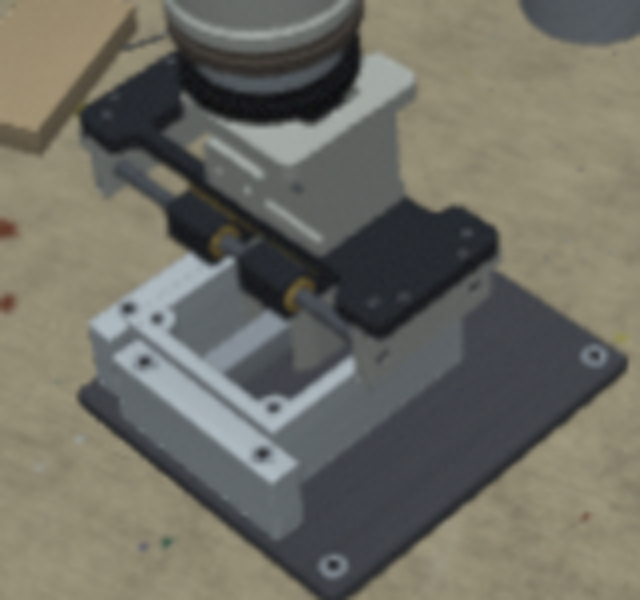

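```bash
python3 - <<'E'
from rig import *
from h import *
a=cv2.imread("pics/top0.png")[325:380,310:410];b=snapshot("top")["color"][325:380,310:410]
cv2.imwrite("pics/pl.png",cv2.resize(np.vstack([a,b]),None,fx=5,fy=5))
E
```

```text
(no output)
```

View pics/pl.png

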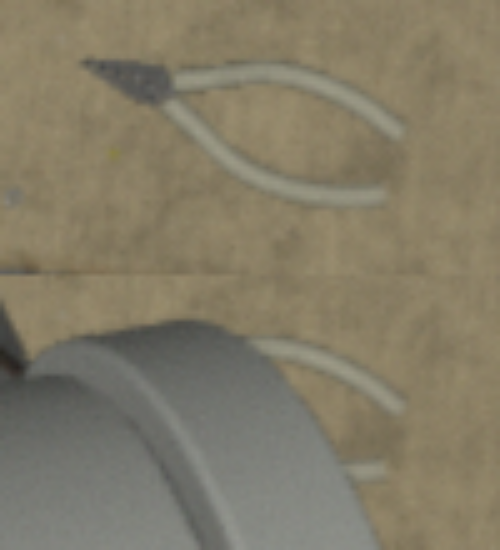

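The elbow merely blocks part of the view. The pliers' visible handles are exactly where they were, so I'm handing in.

```bash
python3 -c "
from rig import *
print(job_done())"; python3 f.py
```

```text
the job is handed in; nothing more can be done
None
the job is handed in; nothing more can be done
```

I gripped the frame by its bar, carried it over the round weight, and set it flat on the jig plate. I then slid it in sub-millimetre steps into the corner and handed in at about 18 s, still gripping and pressing. No verdict came back.

**Forces:** the last wrist reading was about 9.4 N toward the long fence and 10.9 N toward the short fence. The largest reading I saw toward either fence was about 11 N. These include friction, so I estimate at least 5 N on each fence itself. The tool pushed down about 4 N on top of the frame's weight.

**Position:** the tool was about 0.03° off the fence line and tilted about 0.013 rad. It had stopped moving while the forces kept rising. It sits 0.9 mm (short fence) and 0.4 mm (long fence) from the place I worked out from the pictures. That is within the roughly 2 mm calibration, so I trusted contact over the pictures. The last scene picture showed the frame flush in the corner.

**Bystanders:** the weight, eraser, tape and offcut look the same as in the first picture. The elbow hid part of the pliers, so the automatic comparison flagged them, but the handle ends I could see had not moved.

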